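Seat the blanks and switch on the vacuum chuck

TASK

Push the row of four aluminium blanks along the vacuum chuck, straight and as one block, until it is closed up and pressed firmly against the end stop, but do not ram it. Then lift the hooded guard on the switch box, flip the toggle beneath it over to on without forcing it, and lower the guard fully shut again without slamming it. Leave the bottle, the wrench and the tray where they are.

Things in the scene. Friction and masses are not known exactly. Their poses are not given: they have to be found in the camera images.
- chuck: Vacuum chuck, fixed: an aluminium plate 250 x 130 x 30 mm with a grid of small ports, its top 30 mm above the table. Origin at the middle of its underside; x along its length towards the end stop, z up.
- stop: End stop, fixed: a dark steel bar 16 x 124 x 22 mm clamped across the chuck's top by two thumb screws. Origin at the middle of its underside, x away from the blanks.
- stop_face (a point): Middle of the stop's working face (towards the blanks), 11 mm above the chuck's top. x points from the row into the stop, the way to push; y along the bar; z up.
- switch_box: Switch box, fixed: a grey enclosure 160 x 110 mm, its flat panel 45 mm above the table, carrying the guard and the toggle. Origin at table level on its middle line, 40 mm short of the hinge axis on the toggle's side; x points to the hinge, z up. The box reaches from x = -100 to +60 mm.
- guard_sides (a point): Where to pinch the guard: half-way between its two flat upright side walls, near its free end. The guard is a black hood with a clear top, 58 mm wide outside, 56 mm high, 112 mm from hinge to front wall, open below. Shut: front wall 27 mm before this point, hinge 85 mm behind it, hood top 24 mm above, box panel 34.5 mm below. Axes as guard_hinge when shut; they turn with the guard.
- guard_hinge (a point): Middle of the guard's hinge axis, 47.5 mm above the table, fixed to the switch box. y is the hinge axis (level); x (level) points from the free end of the shut guard to the hinge and past it; z up. The hood's lower edge is at this height. A thumb lip 40 mm wide, 14 mm deep, 5 mm thick sticks out of the front wall at its top.
- toggle_tip (a point): Tip of the toggle lever: a steel bat 46 mm long, 15 mm thick near the tip, on the box's middle line. Its pivot is 2 mm above the panel and 60 mm from the hinge axis, on the free-end side. Under the guard when that is shut.
- guard (a joint): Opening angle of the guard, rad: 0 fully shut, 1.85 fully open (stood up, leaning back past the hinge). A stiff friction hinge: it stays at whatever angle it is left; 1 to 2 N at the free end moves it, also to press it fully shut.
- toggle (a joint): Angle of the toggle lever, rad: 0 off (leaning 0.4 rad away from the hinge), 0.8 on (leaning 0.4 rad towards the hinge). Over-centre spring: resists with about 4 N at the tip at first, snaps over by itself past the middle.
- blank1_centre (a point): Centre of blank 1 (nearest the stop): a plain aluminium block 32 mm along the row, 70 mm across, 40 mm high, about 0.24 kg, loose on the chuck. x along the row towards the stop, y across, z up. Some millimetres of gap between neighbours at the start.
- blank2_centre (a point): Centre of blank 2 (second from the stop): a plain aluminium block 32 mm along the row, 70 mm across, 40 mm high, about 0.24 kg, loose on the chuck. x along the row towards the stop, y across, z up. Some millimetres of gap between neighbours at the start.
- blank3_centre (a point): Centre of blank 3 (third from the stop): a plain aluminium block 32 mm along the row, 70 mm across, 40 mm high, about 0.24 kg, loose on the chuck. x along the row towards the stop, y across, z up. Some millimetres of gap between neighbours at the start.
- blank4_centre (a point): Centre of blank 4 (last, furthest from the stop: the one to push): a plain aluminium block 32 mm along the row, 70 mm across, 40 mm high, about 0.24 kg, loose on the chuck. x along the row towards the stop, y across, z up. Some millimetres of gap between neighbours at the start.
- bottle: White plastic bottle with a blue cap, 60 mm across, 115 mm high, standing on the table; origin at the middle of its underside. Not part of the job.
- wrench: Steel wrench 150 mm long lying on the table. Not part of the job.
- tray: Empty clear acrylic tray 120 x 90 x 45 mm on the table; origin at the middle of its underside. Not part of the job.
Not all that is in view belongs to the job. Leave any blue look-alike of the part that bears blank4_centre alone.

How it is judged:
By the outcome, as a careful person would: the job done as asked, in the order asked, and still so for the second after the job is handed in, with the robot touching nothing.
It also fails if it takes over 72 s, if anything falls off the work surface, if the arm or the gripper's body presses on something with over 40 N, if the wrist force passes 120 N, or if a joint passes its speed limit or range.

ROBOT

A 6-joint arm with a two-finger parallel gripper is mounted at the origin on the work surface. World frame = base frame: x ahead of the robot, y to its left, z up, the work surface at z = 0. Lengths are in m, angles in rad, forces in N, time in s.
With the tool pointing down it reaches from about 0.375 to 0.925 m from the base axis. Payload 5.7 kg.
Tool frame: the origin (TCP) lies between the finger pads; the fingertips stand 22 mm ahead of it and the grasp point (between the pads) lies 3 mm ahead of it; z points along the fingers, x is the direction in which the jaws open and shut, and the axes are right-handed (so a half turn about z gives the same grasp; the last joint's range is limited). The gripper opens to 88 mm and grips with 3 to 60 N. Pads are 20 mm wide; open, the fingers measure 115 mm over their backs; the gripper's body (75 mm by 178 mm) begins 61 mm behind the grasp point.
Start: joints at [1.143, 0.359, 1.51, -0, 1.272, -0.115], TCP at [0.185, 0.571, 0.245] pointing down, gripper open.
Joint ranges: [-2.97, 2.97], [-1.01, 2.36], [0.21, 2.38], [-0.96, 4.11], [0.2, 2.71], [-2.98, 2.98]. Speed limits (rad/s): [2.39, 2.39, 3.14, 3.14, 3.14, 3.14].

INTERFACE

Orientations are given as a unit quaternion [w, x, y, z].
In Python, from bench import arm gives the robot as it stands. The module is installed in compiled form; this text tells all that it offers.
- The arm moves only by the shell command python3 -m handwheel 'ROWS' [FORCE]. ROWS is JSON, a list of rows, each a list of 3 entries, a list of its own where there are three numbers: the shift along the world's x, y, z in m, then the turn, a rotation vector about the world's x, y, z in degrees, then the closure, from 0 (fully open) to 1 (shut). A call has 1 to 10 rows; each row is the pose to reach, as a shift and turn from the pose commanded when the call began; what a row does not reach only later rows make up. A row lasts 1/10 s, in which the tool goes at most 50 mm and 8.59 degrees, less where a joint would pass 70% of its speed; a pose out of reach is approached as far as the arm can. A call with a gripper value outside its range is refused whole. The fingers move at their own pace and stop on an object; FORCE is the grip in N (left out, the last holds). Time passes only in rows, so rows that repeat a pose let the fingers close. It gives the time, the measured TCP pose, the force and the opening at its end, in the units of the state.
- arm.sense(): the state, without advancing time (a new reading comes with each control period).
- arm.read_camera(name): name is "scene" or "top"; returns (picture, depth): 384x512x3 uint8, red, green, blue; 384x512 float32, m along the optical axis (not along the pixel's ray), 0 where there is no reading.
- arm.get_calibration(name): a dict with "K" (3x3 intrinsics, pixels), "R" (3x3) and "t" (3): a world point X has camera coordinates R X + t. Camera axes: x right, y down, z forward; pixel columns grow to the right and rows downward; lengths in m; the calibration is good to about 2 mm. A picture is of the moment at which its call begins. get_calibration takes no time and is no camera call.
- arm.sign_off(): hands the job in, once; it reports no verdict.
The state is a dict: "time_s": time; "joint_pos": joint angles; "qd": joint speeds; "joint_efforts": joint torques, N m; "tool_pos": TCP position; "tcp_rot": TCP orientation; "ft_force": force on the tool from outside, world axes, zero at the start; "wrist_torque": the same for the moment, N m; "opening": finger opening in m.
Only numpy, scipy, OpenCV 4.12 (cv2) and the standard library are available. Lean on these libraries where they do the work, as an engineer would, in place of code of your own. Each camera call takes 0.05 s, during which the arm holds its last target.

## Working session

There is one attempt and no reset: what is moved stays moved. The work goes in short steps, Python scripts to look and compute and a shell command to move; the robot and the scene stay as the last step left them, time stands still between calls to the robot, and variables do not carry over. Pictures are saved under pics/ and viewed, and the job is handed in when it is done.

```bash
mkdir -p pics; python3 - <<'E'
from bench import arm
import cv2,numpy as np
s=arm.sense()
for k,v in s.items(): print(k,np.round(v,4))
for n in("scene","top"):
    p,d=arm.read_camera(n)
    cv2.imwrite(f'pics/{n}0.png',p[:,:,::-1]);np.save(f'{n}0.npy',d);np.save(f'{n}0p.npy',p)
    c=arm.get_calibration(n);print(n,{k:np.round(v,4).tolist() for k,v in c.items()}, d.min(),d.max())
E
```

```text
time_s 0.0
joint_pos [ 1.1429  0.3595  1.5114 -0.      1.2725 -0.1151]
qd [-0.0005 -0.0014 -0.002   0.0005  0.0003  0.0003]
joint_efforts [ 4.60000e-03 -5.15375e+01 -2.70731e+01  6.78000e-02  3.51000e-02
 -1.00000e-04]
tool_pos [0.1844 0.5703 0.2438]
tcp_rot [ 5.000e-04  8.086e-01  5.883e-01 -8.000e-04]
ft_force [ 0.1172  0.4839 -0.0466]
wrist_torque [0.0248 0.0046 0.0136]
opening 0.0876
scene {'K': [[470.8702, 0.0, 258.8075], [0.0, 470.8702, 200.4613], [0.0, 0.0, 1.0]], 'R': [[0.616, 0.7877, -0.0088], [0.4711, -0.3774, -0.7972], [-0.6313, 0.4869, -0.6036]], 't': [-0.3673, -0.1669, 1.792]} 0.0 3.9652758
top {'K': [[420.9193, 0.0, 251.5692], [0.0, 420.9193, 185.6816], [0.0, 0.0, 1.0]], 'R': [[0.1505, -0.9886, 0.0034], [-0.9668, -0.1479, -0.2084], [0.2066, 0.0281, -0.978]], 't': [-0.0131, 0.5407, 1.0779]} 0.0 2.1814692
```

View pics/scene0.png

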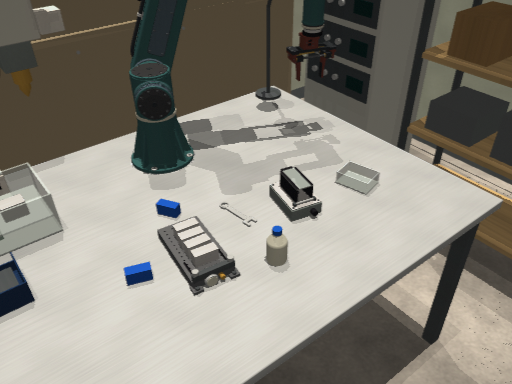

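View pics/top0.png

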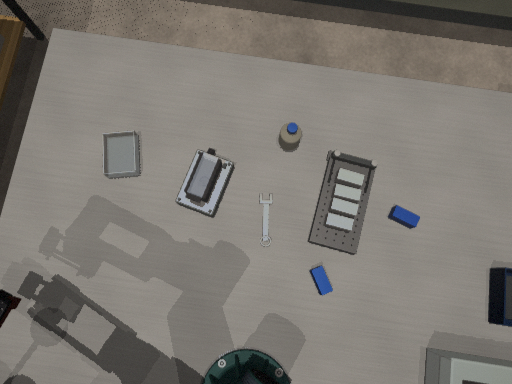

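The top view shows the chuck at (343,203), with four silver blanks at (350,178), (348,192), (345,207) and (340,222). The stop is at about (353,158). The switch box is at (206,182) with a dark guard. The bottle is at (291,136), the wrench at (266,218) and the tray at (122,155). The blue look-alikes are at (405,216) and (321,280). Next I'll enlarge and measure.

```bash
cat > h.py <<'E'
import numpy as np,cv2
from bench import arm
C={n:{k:np.array(v) for k,v in arm.get_calibration(n).items()} for n in("scene","top")}
def plane(n,uv,z):
    c=C[n];uv=np.atleast_2d(uv).astype(float)
    r=(np.linalg.inv(c["K"])@np.c_[uv,np.ones(len(uv))].T).T@c["R"]
    o=-c["R"].T@c["t"]
    return o+r*((z-o[2])/r[:,2])[:,None]
def proj(n,X):
    c=C[n];X=np.atleast_2d(X);q=(X@c["R"].T+c["t"])@c["K"].T
    return q[:,:2]/q[:,2:]
def cloud(n,d):
    c=C[n];v,u=np.mgrid[:384,:512]
    P=np.dstack([(u-c["K"][0,2])/c["K"][0,0],(v-c["K"][1,2])/c["K"][1,1],np.ones_like(u)])*d[...,None]
    return (P-c["t"])@c["R"]
def tri(uv1,uv2):
    P=[C[n]["K"]@np.c_[C[n]["R"],C[n]["t"]] for n in("scene","top")]
    X=cv2.triangulatePoints(P[0],P[1],np.array(uv1,float).reshape(-1,2).T,np.array(uv2,float).reshape(-1,2).T)
    return (X[:3]/X[3]).T
def crop(n,x0,y0,x1,y1,f,name,p=None):
    if p is None: p=arm.read_camera(n)[0]
    cv2.imwrite(name,cv2.resize(p[y0:y1,x0:x1,::-1],None,fx=f,fy=f,interpolation=cv2.INTER_CUBIC))
E
python3 - <<'E'
from h import *
pt=np.load('top0p.npy');ps=np.load('scene0p.npy')
a=lambda p,x0,y0,x1,y1,f:cv2.resize(p[y0:y1,x0:x1,::-1],None,fx=f,fy=f,interpolation=cv2.INTER_CUBIC)
def lab(p,x0,y0,x1,y1,f,name):
    im=a(p,x0,y0,x1,y1,f)
    for x in range((x0+9)//10*10,x1,10): cv2.putText(im,str(x),((x-x0)*f,8),0,.3,(0,0,255));cv2.line(im,((x-x0)*f,9),((x-x0)*f,13),(0,0,255))
    for y in range((y0+9)//10*10,y1,10): cv2.putText(im,str(y),(0,(y-y0)*f),0,.3,(0,0,255));cv2.line(im,(18,(y-y0)*f),(24,(y-y0)*f),(0,0,255))
    cv2.imwrite(name,im)
lab(pt,300,140,390,260,5,'pics/t_chuck.png');lab(pt,165,140,245,225,7,'pics/t_box.png')
lab(ps,150,210,245,295,7,'pics/s_chuck.png');lab(ps,260,160,335,225,8,'pics/s_box.png')
for n in("top","scene"):
    X=cloud(n,np.load(n+'0.npy'));
    for uv in ([(350,178),(348,192),(345,207),(340,222),(353,158),(205,175),(330,240)] if n=='top' else [(180,226),(188,236),(197,247),(206,260),(297,178)]):
        print(n,uv,X[uv[1],uv[0]].round(4))
E
```

```text
top (350, 178) [ 0.5938 -0.1887  0.072 ]
top (348, 192) [ 0.5557 -0.1879  0.0693]
top (345, 207) [ 0.5142 -0.1841  0.0697]
top (340, 222) [ 0.4731 -0.1759  0.0669]
top (353, 158) [ 0.6564 -0.1951  0.0526]
top (205, 175) [0.5368 0.1913 0.1018]
top (330, 240) [ 0.426  -0.1609  0.0339]
scene (180, 226) [ 0.4743 -0.1921  0.0696]
scene (188, 236) [ 0.5265 -0.1969  0.07  ]
scene (197, 247) [ 0.5708 -0.196   0.0596]
scene (206, 260) [ 0.6122 -0.1951  0.0409]
scene (297, 178) [0.5407 0.1974 0.1055]
```

View pics/t_chuck.png

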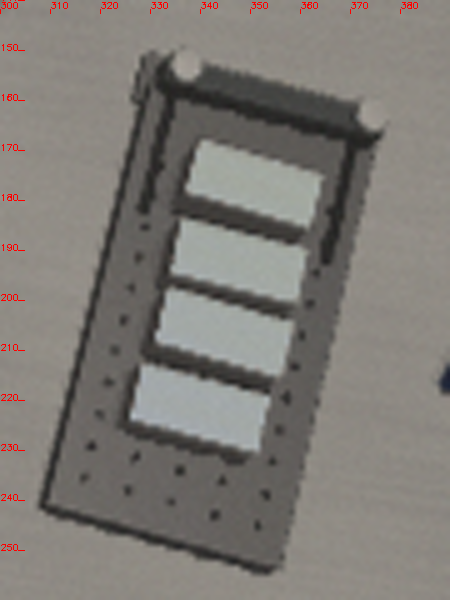

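View pics/s_chuck.png

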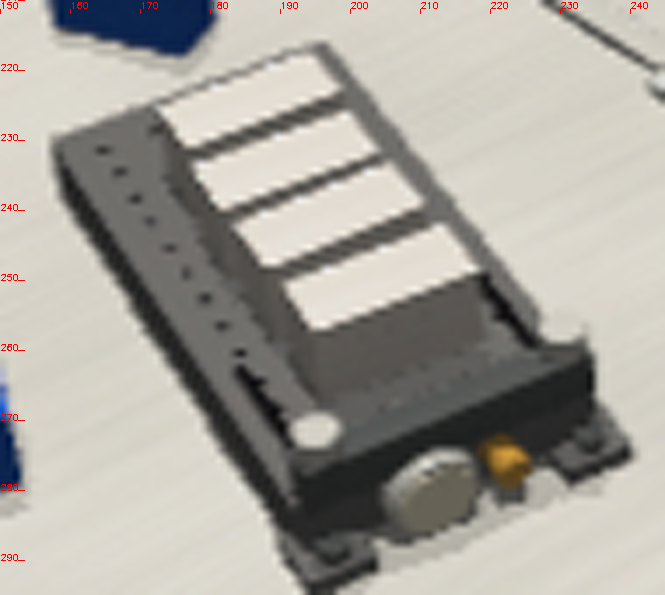

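View pics/t_box.png

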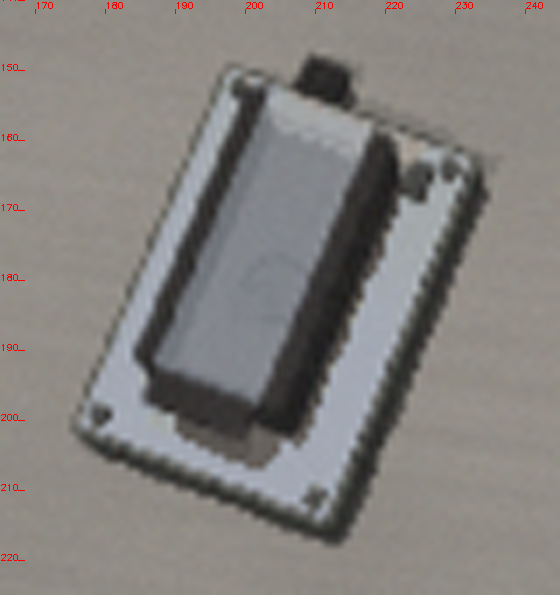

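View pics/s_box.png

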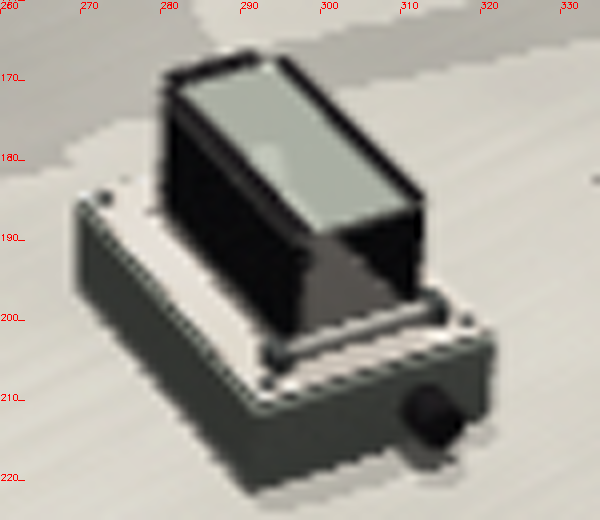

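Top crop: four blanks in a row, slightly offset from each other. The stop's face runs from about (333,159) to (372,167), towards +x. Scene crop: the guard's hinge rod runs from (293,204) to (313,198) on the +x side, so the guard's free end is at (281,170), nearer the robot.

```bash
cat > meas.py <<'E'
from h import *
def blanks(pt,ps):
    out={}
    for n,p,box in(("top",pt,(320,160,372,232)),("scene",ps,(168,212,224,260))):
        g=p.min(2).copy(); m=np.zeros_like(g)
        x0,y0,x1,y1=box; sub=g[y0:y1,x0:x1]
        big=cv2.resize(sub,None,fx=4,fy=4,interpolation=cv2.INTER_CUBIC)
        t,b=cv2.threshold(big,0,255,cv2.THRESH_OTSU)
        cs,_=cv2.findContours(b,0,2)
        cs=[c for c in cs if cv2.contourArea(c)>400]
        r=[]
        for c in cs:
            uv=(c[:,0]+.5)/4-.5+[x0,y0]
            W=plane(n,uv,.07)[:,:2]
            rc=cv2.minAreaRect((W*1000).astype(np.float32))
            (cx,cy),(w,h),a=rc
            if w>h: w,h=h,w; a+=90
            r.append((round(cx,1),round(cy,1),round(w,1),round(h,1),round((a+45)%180-45,1)))
        r.sort(); out[n]=r
        print(n,t); [print('  ',q) for q in r]
    return out
E
python3 - <<'E'
from meas import *
pt=np.load('top0p.npy');ps=np.load('scene0p.npy')
blanks(pt,ps)
X=cloud('top',np.load('top0.npy'));Xs=cloud('scene',np.load('scene0.npy'))
def rect(P,t):
    (cx,cy),(w,h),a=cv2.minAreaRect((P[:,:2]*1000).astype(np.float32));print(t,len(P),round(cx,1),round(cy,1),round(w,1),round(h,1),round(a,1),'z',np.median(P[:,2]).round(4))
for n,XX in(("top",X),("scene",Xs)):
    b=XX[(abs(XX[...,0]-.55)<.13)&(abs(XX[...,1]-.2)<.12)&(XX[...,2]>.03)]
    rect(b[abs(b[:,2]-.045)<.006],n+' panel');rect(b[b[:,2]>.095],n+' hood')
    h,e=np.histogram(b[:,2],bins=np.arange(.03,.12,.005));print(h)
    c=XX[(abs(XX[...,0]-.54)<.17)&(abs(XX[...,1]+.18)<.13)&(XX[...,2]>.02)]
    rect(c[abs(c[:,2]-.03)<.005],n+' chuck');rect(c[abs(c[:,2]-.052)<.004],n+' stop');rect(c[c[:,2]>.064],n+' blanks')
def ang(p,q): d=q-p;return np.degrees(np.arctan2(d[1],d[0])).round(2),np.linalg.norm(d[:2]).round(4)
# chuck corners top view z=.03
c=plane('top',[(309,242),(355,254),(377,163),(332,153)],.03);print(c.round(4),[ang(c[i],c[(i+1)%4]) for i in range(4)])
# stop corners top: triangulate near thumbscrews
print('screws',tri([(193.5,271.5),(229,257.5)],[(373.5,163),(337,152.5)]).round(4))
print('hinge rod ends',tri([(292.5,204.5),(313.5,198)],[(223,163),(198.5,152)]).round(4))
# panel corners
p=plane('top',[(176,201),(212,216),(231.5,161.5),(197,150)],.045);print(p.round(4),[ang(p[i],p[(i+1)%4]) for i in range(4)])
q=plane('scene',[(269.5,186),(291,211),(321,202)],.045);print(q.round(4),[ang(q[i],q[(i+1)]) for i in range(2)])
E
```

```text
top 114.0
   (474.6, -174.1, 32.4, 70.4, -6.0)
   (516.3, -182.5, 32.3, 70.4, -7.1)
   (516.8, -251.6, 27.1, 124.9, 83.5)
   (555.8, -186.2, 32.1, 70.1, -4.8)
   (593.9, -116.4, 18.2, 81.3, 96.7)
   (599.5, -190.1, 32.2, 70.0, -8.5)
scene 145.0
   (515.8, -169.0, 164.4, 174.8, 55.4)
   (516.4, -183.4, 33.2, 70.8, -7.7)
   (556.0, -186.9, 33.0, 71.0, -5.7)
   (599.5, -190.9, 33.3, 70.7, -7.6)
top panel 1027 532.2 199.2 110.0 159.8 77.5 z 0.0448
top hood 1051 529.7 199.9 59.2 126.2 77.2 z 0.1036
[ 32  97 507 463  46  15  15  10  17  15  13  15  16  54 724 273   0]
top chuck 2500 539.4 -184.8 130.5 265.0 83.0 z 0.0296
top stop 268 561.1 -190.6 120.5 207.6 85.4 z 0.0519
top blanks 1310 560.4 -186.7 117.7 205.6 83.2 z 0.0693
scene panel 551 534.6 194.8 111.3 162.3 76.9 z 0.0451
scene hood 459 529.6 196.9 62.1 129.9 78.1 z 0.1039
[ 73  87 248 268  77  50  32  35  36  31  26  31  27  34 282 142   1]
scene chuck 1128 539.0 -187.8 131.1 268.3 82.9 z 0.0304
scene stop 297 573.3 -177.9 121.9 206.4 74.2 z 0.0518
scene blanks 943 560.2 -190.6 121.4 208.1 83.1 z 0.0697
[[ 0.4126 -0.1064  0.03  ]
 [ 0.3994 -0.2319  0.03  ]
 [ 0.6593 -0.2676  0.03  ]
 [ 0.6692 -0.1399  0.03  ]] [(np.float64(-95.97), np.float64(0.1261)), (np.float64(-7.84), np.float64(0.2623)), (np.float64(85.59), np.float64(0.1281)), (np.float64(172.56), np.float64(0.2588))]
screws [[ 0.647  -0.252   0.0607]
 [ 0.6617 -0.1501  0.0608]]
hinge rod ends [[0.5846 0.1498 0.0512]
 [0.604  0.2208 0.0549]]
[[0.4663 0.2644 0.045 ]
 [0.4407 0.1614 0.045 ]
 [0.598  0.1339 0.045 ]
 [0.6162 0.2338 0.045 ]] [(np.float64(-103.92), np.float64(0.1062)), (np.float64(-9.89), np.float64(0.1597)), (np.float64(79.72), np.float64(0.1015)), (np.float64(168.45), np.float64(0.153))]
[[0.4543 0.1564 0.045 ]
 [0.5987 0.1243 0.045 ]
 [0.6233 0.228  0.045 ]] [(np.float64(-12.53), np.float64(0.1479)), (np.float64(76.66), np.float64(0.1066))]
```

Measurements agree across the two views and with the given sizes:

| Item | Value | Check |
|---|---|---|
| Blank tops | z ≈ 70 mm | 32 x 70 mm confirmed |
| Panel | z ≈ 45 mm, 110 x 160 mm | confirmed |
| Hood top | z ≈ 104 mm | hood plus lip 126 mm |
| Chuck yaw | about -7.1° | |
| Box yaw | about -12.6° | |
| Hinge | about (591.5, 184.6) mm | |
| Travel to close the row up | about 62 mm | |

Candidates for blank 4 in the top view are the silver end block at (340,222) and the blue blocks at (405,216) and (321,280). The silver one fits: it's on the chuck, last in the row and furthest from the stop. The enlarged crop above confirms it.

The pusher will be two fingertips about 40 mm apart across the row. I'll move the arm over now.

```bash
python3 -m handwheel '[[[0.06,-0.09,0],[0,0,4],0.55],[[0.1,-0.14,0],[0,0,8],0.55],[[0.16,-0.2,0],[0,0,11],0.55],[[0.2,-0.27,0],[0,0,11],0.55],[[0.25,-0.35,0],[0,0,11],0.55],[[0.25,-0.4,0],[0,0,11],0.55],[[0.25,-0.45,0],[0,0,11],0.55],[[0.25,-0.5,0],[0,0,11],0.55],[[0.25,-0.55,0],[0,0,11],0.55],[[0.245,-0.6,0],[0,0,11],0.55]]' 20
python3 -c "
from bench import arm;import numpy as np
s=arm.sense();[print(k,np.round(s[k],4)) for k in('time_s','tool_pos','tcp_rot','joint_pos','ft_force','opening')]"
```

```text
time_s: 1.1
tool_pos: [0.4062, 0.1304, 0.2446]
tcp_rot: [0.0, 0.748, 0.663, 0.0]
ft_force: [0.9, -0.2, -0.0]
opening: 0.0398
time_s 1.1
tool_pos [0.4062 0.1304 0.2446]
tcp_rot [2.000e-04 7.484e-01 6.632e-01 1.000e-04]
joint_pos [ 1.4850e-01  1.0460e-01  1.8610e+00 -2.0000e-04  1.1756e+00 -1.3015e+00]
ft_force [ 0.8733 -0.199  -0.042 ]
opening 0.0398
```

```bash
python3 -m handwheel '[[[0.01,-0.05,0],[0,0,0],0.55],[[0.015,-0.1,0],[0,0,0],0.55],[[0.015,-0.15,0],[0,0,0],0.55],[[0.015,-0.2,0],[0,0,0],0.55],[[0.015,-0.25,0],[0,0,0],0.55],[[0.015,-0.285,-0.02],[0,0,0],0.55],[[0.015,-0.295,-0.06],[0,0,0],0.55],[[0.015,-0.297,-0.08],[0,0,0],0.55],[[0.015,-0.297,-0.08],[0,0,0],0.55],[[0.015,-0.297,-0.08],[0,0,0],0.55]]'
```

```text
time_s: 2.1
tool_pos: [0.4206, -0.1645, 0.1647]
tcp_rot: [-0.001, 0.749, 0.663, -0.0]
ft_force: [-0.3, -0.0, -0.3]
opening: 0.0392
```

```bash
python3 -m handwheel '[[[0,-0.004,-0.03],[0,0,0],0.55],[[0,-0.004,-0.06],[0,0,0],0.55],[[0,-0.004,-0.085],[0,0,0],0.55],[[0,-0.004,-0.1],[0,0,0],0.55],[[0,-0.004,-0.104],[0,0,0],0.55],[[0,-0.004,-0.104],[0,0,0],0.55],[[0,-0.004,-0.104],[0,0,0],0.55]]'
python3 - <<'E'
from h import *
crop('scene',140,150,260,300,5,'pics/s1.png')
E
```

```text
time_s: 2.8
tool_pos: [0.4219, -0.169, 0.0619]
tcp_rot: [0.001, 0.748, 0.663, 0.0]
ft_force: [0.8, -0.3, 0.8]
opening: 0.0394
```

View pics/s1.png

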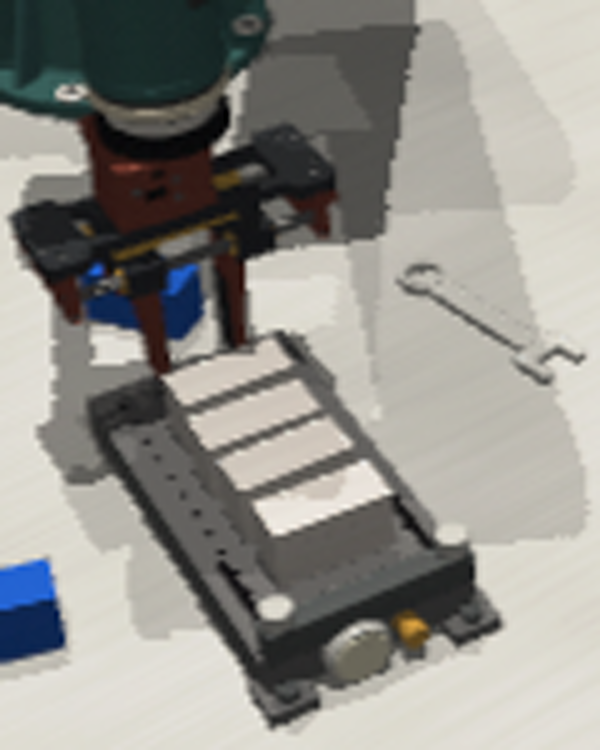

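The scene picture shows both fingertips just behind blank 4 (crop (160,365) and (235,340)), inside its width. I'll start the push.

```bash
python3 -m handwheel '[[[0.005,-0.0006,0],[0,0,0],0.55],[[0.011,-0.0014,0],[0,0,0],0.55],[[0.016,-0.002,0],[0,0,0],0.55],[[0.019,-0.0024,0],[0,0,0],0.55],[[0.021,-0.0026,0],[0,0,0],0.55],[[0.023,-0.0029,0],[0,0,0],0.55],[[0.025,-0.0031,0],[0,0,0],0.55],[[0.027,-0.0034,0],[0,0,0],0.55],[[0.029,-0.0036,0],[0,0,0],0.55],[[0.031,-0.0039,0],[0,0,0],0.55]]'
python3 -m handwheel '[[[0.002,-0.0002,0],[0,0,0],0.55],[[0.004,-0.0005,0],[0,0,0],0.55],[[0.006,-0.0007,0],[0,0,0],0.55],[[0.008,-0.001,0],[0,0,0],0.55],[[0.01,-0.0012,0],[0,0,0],0.55],[[0.012,-0.0015,0],[0,0,0],0.55],[[0.014,-0.0017,0],[0,0,0],0.55],[[0.016,-0.002,0],[0,0,0],0.55],[[0.018,-0.0022,0],[0,0,0],0.55],[[0.02,-0.0025,0],[0,0,0],0.55]]'
```

```text
time_s: 3.85
tool_pos: [0.4507, -0.1721, 0.0605]
tcp_rot: [-0.001, 0.748, 0.663, -0.001]
ft_force: [-3.3, 0.7, 3.2]
opening: 0.0394
time_s: 4.85
tool_pos: [0.4685, -0.1739, 0.0604]
tcp_rot: [-0.003, 0.748, 0.663, -0.002]
ft_force: [-10.0, 0.6, 8.7]
opening: 0.0391
```

```bash
python3 - <<'E'
from h import *
s=arm.sense();print(np.round(s['ft_force'],1),np.round(s['wrist_torque'],2))
pt,_=arm.read_camera('top');ps,_=arm.read_camera('scene');np.save('t.npy',pt);np.save('s.npy',ps)
crop('scene',150,160,250,290,5,'pics/s2.png',ps);crop('top',300,140,390,260,5,'pics/t2.png',pt)
E
```

```text
[-10.    0.6   8.7] [0.03 1.54 0.02]
```

View pics/s2.png

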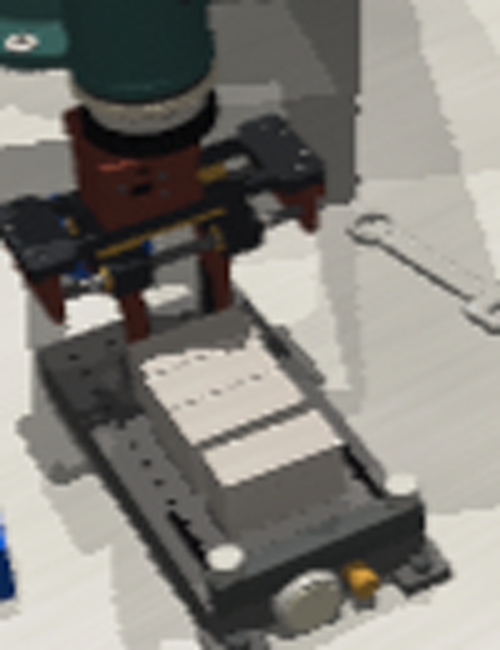

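View pics/t2.png

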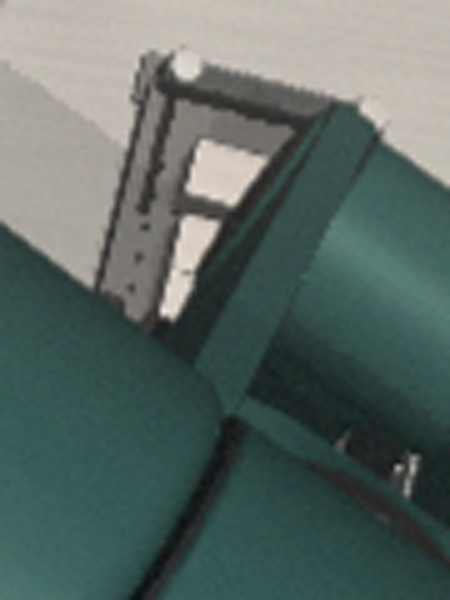

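Three blanks are already closed up; blank 4 is in the gripper's shadow. The vertical force shows the fingers dragging slightly downwards on its face, so I'll ease up 1 mm and continue. About 42 mm remain.

```bash
python3 -m handwheel '[[[0.002,-0.0002,0.0005],[0,0,0],0.55],[[0.004,-0.0005,0.001],[0,0,0],0.55],[[0.006,-0.0007,0.001],[0,0,0],0.55],[[0.008,-0.001,0.001],[0,0,0],0.55],[[0.01,-0.0012,0.001],[0,0,0],0.55],[[0.012,-0.0015,0.001],[0,0,0],0.55],[[0.014,-0.0017,0.001],[0,0,0],0.55],[[0.016,-0.002,0.001],[0,0,0],0.55],[[0.018,-0.0022,0.001],[0,0,0],0.55],[[0.02,-0.0025,0.001],[0,0,0],0.55]]'
```

```text
time_s: 5.95
tool_pos: [0.4898, -0.1768, 0.0613]
tcp_rot: [-0.002, 0.748, 0.663, -0.001]
ft_force: [-9.6, 1.7, 2.7]
opening: 0.0392
```

```bash
python3 -m handwheel '[[[0.002,-0.0002,0.0],[0,0,0],0.55],[[0.004,-0.0005,0],[0,0,0],0.55],[[0.006,-0.0007,0],[0,0,0],0.55],[[0.008,-0.001,0],[0,0,0],0.55],[[0.0095,-0.0012,0],[0,0,0],0.55],[[0.011,-0.0014,0],[0,0,0],0.55],[[0.012,-0.0015,0],[0,0,0],0.55],[[0.013,-0.0016,0],[0,0,0],0.55],[[0.0135,-0.0017,0],[0,0,0],0.55],[[0.014,-0.0017,0],[0,0,0],0.55]]'
python3 - <<'E'
from h import *
pt,_=arm.read_camera('top');ps,_=arm.read_camera('scene')
crop('scene',150,160,250,290,5,'pics/s3.png',ps);crop('top',300,140,390,260,5,'pics/t3.png',pt)
E
```

```text
time_s: 6.95
tool_pos: [0.5037, -0.1785, 0.0613]
tcp_rot: [-0.002, 0.748, 0.663, -0.001]
ft_force: [-8.5, 0.7, 3.4]
opening: 0.0396
```

View pics/s3.png

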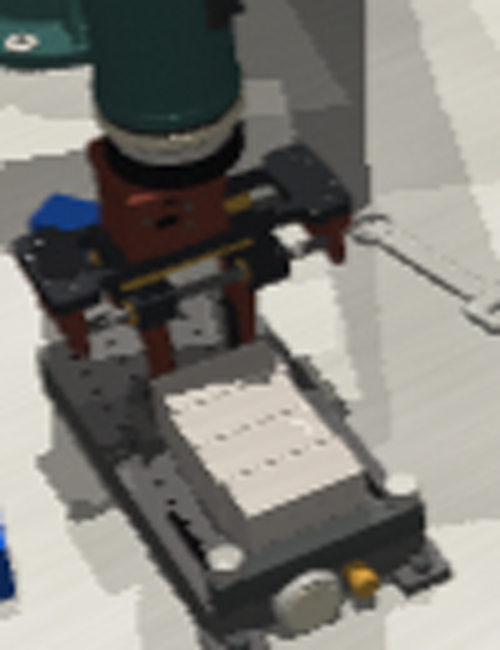

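All four blanks are closed up and the row is near the stop, with about 7 mm left. I'll creep from here.

```bash
python3 -m handwheel '[[[0.0006,-0.0001,0.0],[0,0,0],0.55],[[0.0012,-0.0001,0],[0,0,0],0.55],[[0.0018,-0.0002,0],[0,0,0],0.55],[[0.0024,-0.0003,0],[0,0,0],0.55],[[0.003,-0.0004,0],[0,0,0],0.55],[[0.0036,-0.0004,0],[0,0,0],0.55],[[0.0042,-0.0005,0],[0,0,0],0.55],[[0.0046,-0.0006,0],[0,0,0],0.55],[[0.005,-0.0006,0],[0,0,0],0.55]]'
```

```text
time_s: 7.95
tool_pos: [0.5086, -0.1791, 0.0613]
tcp_rot: [-0.002, 0.748, 0.663, -0.001]
ft_force: [-9.3, 0.6, 3.9]
opening: 0.0393
```

```bash
python3 -m handwheel '[[[0.0004,0,0.0],[0,0,0],0.55],[[0.0008,-0.0001,0],[0,0,0],0.55],[[0.0012,-0.0001,0],[0,0,0],0.55],[[0.0016,-0.0002,0],[0,0,0],0.55]]'
```

```text
time_s: 8.35
tool_pos: [0.5102, -0.1793, 0.0613]
tcp_rot: [-0.002, 0.748, 0.663, -0.001]
ft_force: [-8.7, 1.7, 4.5]
opening: 0.0396
```

```bash
python3 -m handwheel '[[[0.0004,0,0.0],[0,0,0],0.55],[[0.0008,-0.0001,0],[0,0,0],0.55]]'
```

```text
time_s: 8.55
tool_pos: [0.5104, -0.1793, 0.0613]
tcp_rot: [-0.002, 0.748, 0.663, -0.002]
ft_force: [-11.4, 1.6, 6.2]
opening: 0.0398
```

```bash
python3 -m handwheel '[[[0.0004,0,0.0],[0,0,0],0.55],[[0.0008,-0.0001,0],[0,0,0],0.55],[[0.0008,-0.0001,0],[0,0,0],0.55]]'
```

```text
time_s: 8.85
tool_pos: [0.5104, -0.1792, 0.0613]
tcp_rot: [-0.003, 0.748, 0.663, -0.002]
ft_force: [-13.3, -0.0, 7.8]
opening: 0.0396
```

```bash
python3 -m handwheel '[[[0.0004,0,0.0],[0,0,0],0.55],[[0.0008,-0.0001,0],[0,0,0],0.55],[[0.0008,-0.0001,0],[0,0,0],0.55]]'
```

```text
time_s: 9.15
tool_pos: [0.5103, -0.1792, 0.0613]
tcp_rot: [-0.004, 0.748, 0.663, -0.002]
ft_force: [-14.7, -0.6, 9.1]
opening: 0.0396
```

The row is against the stop: position is fixed while force rises. I'll press more firmly and smoothly.

```bash
python3 -m handwheel '[[[0.0006,-0.0001,0.0001],[0,0,0],0.55],[[0.0012,-0.0002,0.0002],[0,0,0],0.55],[[0.0018,-0.0002,0.0003],[0,0,0],0.55],[[0.0024,-0.0003,0.0004],[0,0,0],0.55],[[0.003,-0.0004,0.0005],[0,0,0],0.55],[[0.003,-0.0004,0.0005],[0,0,0],0.55],[[0.003,-0.0004,0.0005],[0,0,0],0.55]]'
```

```text
time_s: 9.85
tool_pos: [0.5104, -0.1792, 0.0614]
tcp_rot: [-0.006, 0.748, 0.664, -0.004]
ft_force: [-21.3, -1.5, 13.0]
opening: 0.0395
```

```bash
python3 -m handwheel '[[[0.0006,-0.0001,0.0001],[0,0,0],0.55],[[0.0012,-0.0002,0.0003],[0,0,0],0.55],[[0.0018,-0.0002,0.0005],[0,0,0],0.55],[[0.0024,-0.0003,0.0007],[0,0,0],0.55],[[0.003,-0.0004,0.0008],[0,0,0],0.55],[[0.003,-0.0004,0.0008],[0,0,0],0.55],[[0.003,-0.0004,0.0008],[0,0,0],0.55],[[0.003,-0.0004,0.0008],[0,0,0],0.55]]'
```

```text
time_s: 10.65
tool_pos: [0.5105, -0.1791, 0.0614]
tcp_rot: [-0.008, 0.748, 0.664, -0.006]
ft_force: [-28.2, -3.2, 13.3]
opening: 0.0394
```

28 N in, net of roughly 9 N friction. I'll back off gradually, then lift clear.

```bash
python3 -m handwheel '[[[-0.002,0.0003,0],[0,0,0],0.55],[[-0.004,0.0005,-0.0005],[0,0,0],0.55],[[-0.007,0.0009,-0.001],[0,0,0],0.55],[[-0.01,0.0012,-0.001],[0,0,0],0.55],[[-0.014,0.0017,-0.001],[0,0,0],0.55],[[-0.02,0.0025,0],[0,0,0],0.55],[[-0.026,0.0032,0],[0,0,0],0.55],[[-0.035,0.004,0.01],[0,0,0],0.55],[[-0.035,0.004,0.04],[0,0,0],0.55],[[-0.035,0.004,0.09],[0,0,0],0.55]]'
python3 -m handwheel '[[[0,0.03,0.05],[0,0,0],0.2],[[0,0.08,0.07],[0,0,-2],0.1],[[0,0.13,0.07],[0,0,-4],0],[[0,0.18,0.07],[0,0,-6],0],[[0,0.23,0.07],[0,0,-6],0],[[0,0.28,0.07],[0,0,-6],0],[[0,0.32,0.07],[0,0,-6],0],[[0,0.35,0.07],[0,0,-6],0],[[0,0.37,0.07],[0,0,-6],0],[[0,0.37,0.07],[0,0,-6],0]]'
python3 - <<'E'
from meas import *
pt,_=arm.read_camera('top');ps,_=arm.read_camera('scene')
crop('scene',150,200,250,300,6,'pics/s4.png',ps);crop('top',300,140,390,260,5,'pics/t4.png',pt)
blanks(pt,ps)
E
```

```text
time_s: 11.65
tool_pos: [0.4831, -0.1761, 0.1521]
tcp_rot: [-0.003, 0.749, 0.663, -0.001]
ft_force: [0.0, -0.2, -0.1]
opening: 0.0395
time_s: 12.65
tool_pos: [0.4854, 0.195, 0.2237]
tcp_rot: [0.0, 0.781, 0.624, 0.001]
ft_force: [-0.1, -0.5, -0.5]
opening: 0.0875
top 153.0
   (517.9, -239.8, 27.4, 121.1, 95.3)
   (584.2, -188.8, 72.6, 128.3, 82.7)
   (594.3, -116.4, 18.2, 80.6, 96.7)
scene 152.0
   (515.8, -169.0, 164.4, 174.8, 55.4)
   (584.1, -189.4, 73.5, 130.3, 82.9)
```

View pics/t4.png

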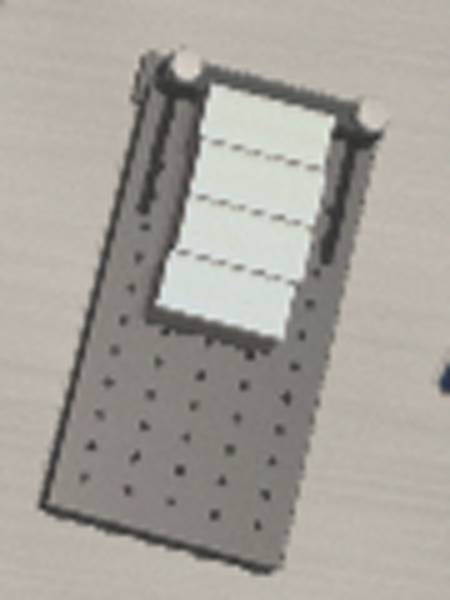

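View pics/s4.png

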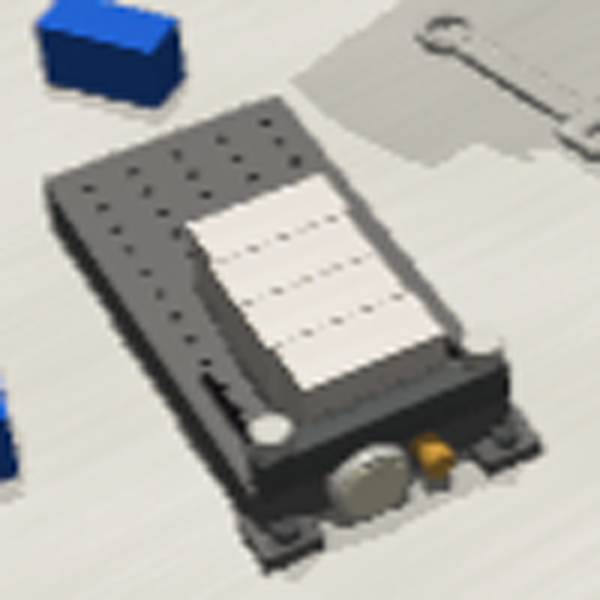

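The row measures 128 x 72 mm in both views. It is straight and closed, and its front is at the computed stop face (109 mm). Next is the guard. I'll approach open, tilted 20°, and pinch its sides at about (508,203,80) mm.

```bash
python3 -m handwheel '[[[0.005,0.002,-0.02],[-1.5,-6.5,0],0],[[0.012,0.005,-0.04],[-2.9,-13,0],0],[[0.018,0.008,-0.055],[-4.4,-19.5,0],0],[[0.022,0.0085,-0.08],[-4.4,-19.5,0],0],[[0.022,0.0085,-0.1],[-4.4,-19.5,0],0],[[0.022,0.0085,-0.12],[-4.4,-19.5,0],0],[[0.022,0.0085,-0.133],[-4.4,-19.5,0],0],[[0.022,0.0085,-0.14],[-4.4,-19.5,0],0],[[0.022,0.0085,-0.1415],[-4.4,-19.5,0],0],[[0.022,0.0085,-0.1415],[-4.4,-19.5,0],0]]'
python3 - <<'E'
from h import *
crop('scene',250,110,350,230,5,'pics/s5.png')
E
```

```text
time_s: 13.75
tool_pos: [0.5082, 0.2007, 0.0818]
tcp_rot: [0.136, 0.771, 0.613, 0.109]
ft_force: [0.5, 0.4, 0.5]
opening: 0.0877
```

View pics/s5.png

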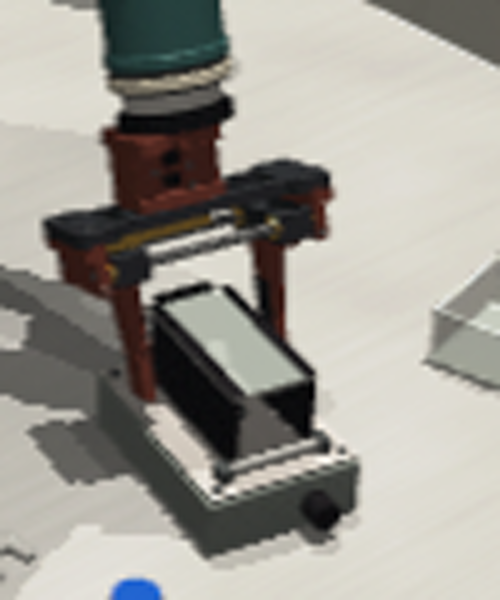

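The fingers straddle the hood near its free end, about 2.5 mm off centre. I'll centre and pinch lightly.

```bash
python3 -m handwheel '[[[0.0005,0.0025,0],[0,0,0],0.1],[[0.0005,0.0025,0],[0,0,0],0.2],[[0.0005,0.0025,0],[0,0,0],0.3],[[0.0005,0.0025,0],[0,0,0],0.4],[[0.0005,0.0025,0],[0,0,0],0.6],[[0.0005,0.0025,0],[0,0,0],0.6]]' 10
```

```text
time_s: 14.4
tool_pos: [0.508, 0.2027, 0.0816]
tcp_rot: [0.136, 0.77, 0.614, 0.108]
ft_force: [0.1, -5.6, 3.8]
opening: 0.0582
```

```bash
python3 - <<'E'
import numpy as np
u=np.array([.976,-.218]);n=np.array([.218,.976])
def P(f):
    a=np.radians(20.35+f);th=np.radians(20-f/2)
    x=-90*np.cos(a)-3*np.sin(th);z=90*np.sin(a)+3*np.cos(th);return np.r_[u*x,z]
for f0,f1,lat in((0,40,-2),(40,80,0),(80,104,0)):
    print(f0)
    for i in range(1,11):
        f=f0+(f1-f0)*i/10
        d=P(f)-P(f0);d[:2]+=n*lat*min(1,i/4);t=n*(f-f0)/2;print('[[%.4f,%.4f,%.4f],[%.1f,%.1f,0],0.6],'%(*d/1000,*t),end='')
    print()
E
```

```text
0
[[0.0023,-0.0010,0.0058],[0.4,2.0,0],0.6],[[0.0050,-0.0021,0.0115],[0.9,3.9,0],0.6],[[0.0081,-0.0034,0.0170],[1.3,5.9,0],0.6],[[0.0116,-0.0046,0.0222],[1.7,7.8,0],0.6],[[0.0155,-0.0055,0.0271],[2.2,9.8,0],0.6],[[0.0197,-0.0065,0.0318],[2.6,11.7,0],0.6],[[0.0242,-0.0075,0.0361],[3.1,13.7,0],0.6],[[0.0291,-0.0085,0.0401],[3.5,15.6,0],0.6],[[0.0341,-0.0097,0.0438],[3.9,17.6,0],0.6],[[0.0395,-0.0109,0.0471],[4.4,19.5,0],0.6],
40
[[0.0055,-0.0012,0.0029],[0.4,2.0,0],0.6],[[0.0113,-0.0025,0.0054],[0.9,3.9,0],0.6],[[0.0171,-0.0038,0.0075],[1.3,5.9,0],0.6],[[0.0231,-0.0052,0.0092],[1.7,7.8,0],0.6],[[0.0292,-0.0065,0.0105],[2.2,9.8,0],0.6],[[0.0354,-0.0079,0.0113],[2.6,11.7,0],0.6],[[0.0416,-0.0093,0.0117],[3.1,13.7,0],0.6],[[0.0479,-0.0107,0.0116],[3.5,15.6,0],0.6],[[0.0541,-0.0121,0.0111],[3.9,17.6,0],0.6],[[0.0602,-0.0135,0.0101],[4.4,19.5,0],0.6],
80
[[0.0037,-0.0008,-0.0008],[0.3,1.2,0],0.6],[[0.0073,-0.0016,-0.0017],[0.5,2.3,0],0.6],[[0.0109,-0.0024,-0.0028],[0.8,3.5,0],0.6],[[0.0144,-0.0032,-0.0040],[1.0,4.7,0],0.6],[[0.0179,-0.0040,-0.0054],[1.3,5.9,0],0.6],[[0.0213,-0.0048,-0.0070],[1.6,7.0,0],0.6],[[0.0247,-0.0055,-0.0086],[1.8,8.2,0],0.6],[[0.0280,-0.0063,-0.0105],[2.1,9.4,0],0.6],[[0.0312,-0.0070,-0.0124],[2.4,10.5,0],0.6],[[0.0343,-0.0077,-0.0145],[2.6,11.7,0],0.6],
```

```bash
python3 -m handwheel '[[[0.0023,-0.001,0.006],[0.4,2,0],0.6],[[0.005,-0.002,0.0115],[0.9,4,0],0.6],[[0.008,-0.0035,0.017],[1.3,6,0],0.6],[[0.0115,-0.0045,0.022],[1.7,8,0],0.6],[[0.0155,-0.0055,0.027],[2.2,10,0],0.6],[[0.02,-0.0065,0.032],[2.6,12,0],0.6],[[0.024,-0.0075,0.036],[3.1,14,0],0.6],[[0.029,-0.0085,0.04],[3.5,15.5,0],0.6],[[0.034,-0.0095,0.044],[3.9,17.5,0],0.6],[[0.0395,-0.011,0.047],[4.4,19.5,0],0.6]]'
python3 - <<'E'
from h import *
crop('scene',250,110,350,230,5,'pics/s6.png')
E
```

```text
time_s: 15.4
tool_pos: [0.5466, 0.1939, 0.1278]
tcp_rot: [-0.002, 0.782, 0.623, -0.001]
ft_force: [-1.3, 5.8, -5.4]
opening: 0.0583
```

View pics/s6.png

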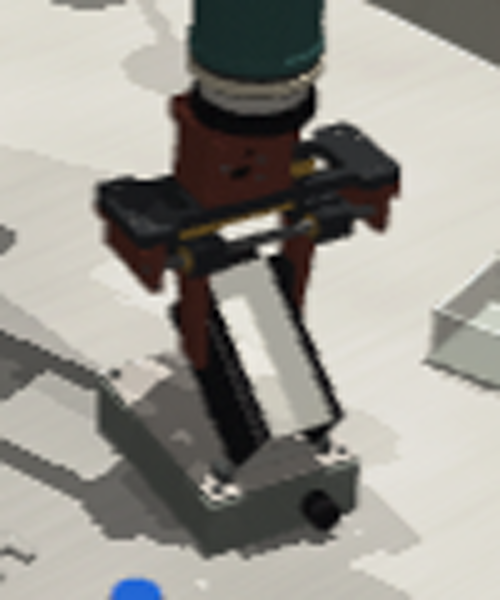

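The guard is opening, now at about 40°, and the hand is still holding it. I'll continue the arc with a small lateral correction.

```bash
python3 -m handwheel '[[[0.006,-0.0005,0.003],[0.4,2,0],0.6],[[0.0115,-0.0015,0.0055],[0.9,4,0],0.6],[[0.0175,-0.0025,0.0075],[1.3,6,0],0.6],[[0.0235,-0.004,0.009],[1.7,8,0],0.6],[[0.0295,-0.0055,0.0105],[2.2,10,0],0.6],[[0.0355,-0.0065,0.0115],[2.6,11.7,0],0.6],[[0.042,-0.008,0.0117],[3.1,13.7,0],0.6],[[0.048,-0.0095,0.0116],[3.5,15.6,0],0.6],[[0.0542,-0.011,0.011],[3.9,17.6,0],0.6],[[0.0605,-0.0125,0.01],[4.4,19.5,0],0.6]]'
python3 -m handwheel '[[[0.004,-0.001,-0.001],[0.3,1.2,0],0.6],[[0.0075,-0.0016,-0.0017],[0.5,2.3,0],0.6],[[0.011,-0.0024,-0.0028],[0.8,3.5,0],0.6],[[0.0145,-0.0032,-0.004],[1,4.7,0],0.6],[[0.018,-0.004,-0.0055],[1.3,5.9,0],0.6],[[0.0215,-0.0048,-0.007],[1.6,7,0],0.6],[[0.0245,-0.0055,-0.0085],[1.8,8.2,0],0.6],[[0.027,-0.006,-0.01],[2,9,0],0.6],[[0.028,-0.0063,-0.0105],[2.1,9.4,0],0.6],[[0.028,-0.0063,-0.0105],[2.1,9.4,0],0.6]]'
python3 - <<'E'
from h import *
ps,ds=arm.read_camera('scene');crop('scene',250,80,370,230,5,'pics/s7.png',ps)
E
```

```text
time_s: 16.45
tool_pos: [0.6065, 0.1808, 0.1379]
tcp_rot: [-0.137, 0.77, 0.614, -0.11]
ft_force: [-3.6, 1.8, -1.8]
opening: 0.0577
time_s: 17.45
tool_pos: [0.6366, 0.1742, 0.1274]
tcp_rot: [-0.199, 0.756, 0.602, -0.16]
ft_force: [-3.1, 4.0, -3.0]
opening: 0.0583
```

View pics/s7.png

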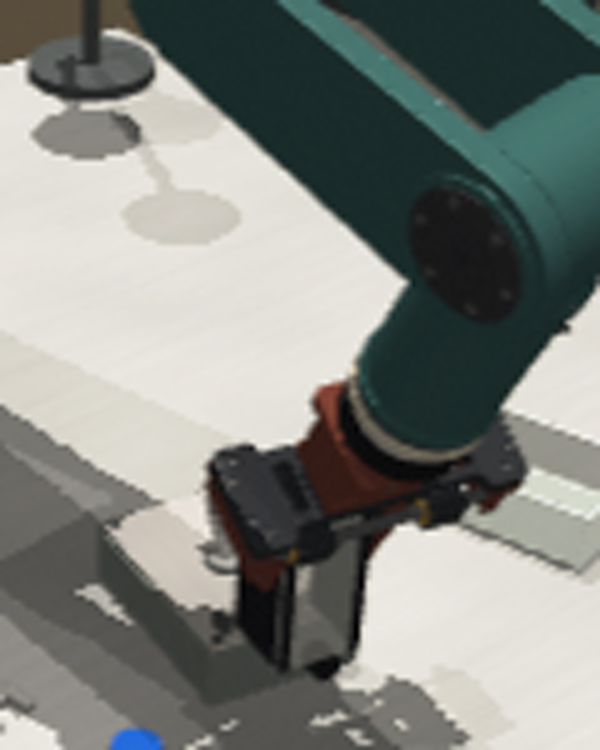

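The guard stands at about 99°, and the toggle is visible at crop (215,555). I'll release, retract along the tool axis, and go up and back to the robot side.

```bash
python3 -m handwheel '[[[0,0,0],[0,0,0],0.4],[[0,0,0],[0,0,0],0.1],[[0,0,0],[0,0,0],0],[[0,0,0],[0,0,0],0],[[0.01,-0.002,0.018],[0,0,0],0],[[0.024,-0.005,0.043],[0,0,0],0],[[0.039,-0.0085,0.07],[0,0,0],0],[[0.045,-0.01,0.11],[-1.3,-5.9,0],0],[[0.045,-0.01,0.15],[-3,-13,0],0.3],[[0.03,-0.007,0.17],[-4.8,-21,0],0.6]]'
python3 -m handwheel '[[[-0.04,0.008,0.01],[-1.7,-7.8,0],1],[[-0.085,0.018,0.01],[-1.7,-7.8,0],1],[[-0.13,0.028,0.01],[-1.7,-7.8,0],1],[[-0.175,0.038,0.005],[-1.7,-7.8,0],1],[[-0.205,0.045,0],[-1.7,-7.8,0],1],[[-0.205,0.045,0],[-1.7,-7.8,0],1]]'
python3 - <<'E'
from h import *
ps,ds=arm.read_camera('scene');crop('scene',250,130,340,230,6,'pics/s8.png',ps)
pt,dt=arm.read_camera('top');crop('top',165,140,245,225,7,'pics/t8.png',pt)
np.save('s8.npy',ps);np.save('t8.npy',pt)
E
```

```text
time_s: 18.5
tool_pos: [0.6707, 0.1659, 0.3018]
tcp_rot: [-0.05, 0.781, 0.621, -0.04]
ft_force: [0.1, 0.9, -0.2]
opening: 0.0755
time_s: 19.1
tool_pos: [0.4568, 0.2121, 0.2981]
tcp_rot: [-0.001, 0.782, 0.624, -0.002]
ft_force: [1.1, 0.1, -1.1]
opening: 0.0272
```

View pics/s8.png

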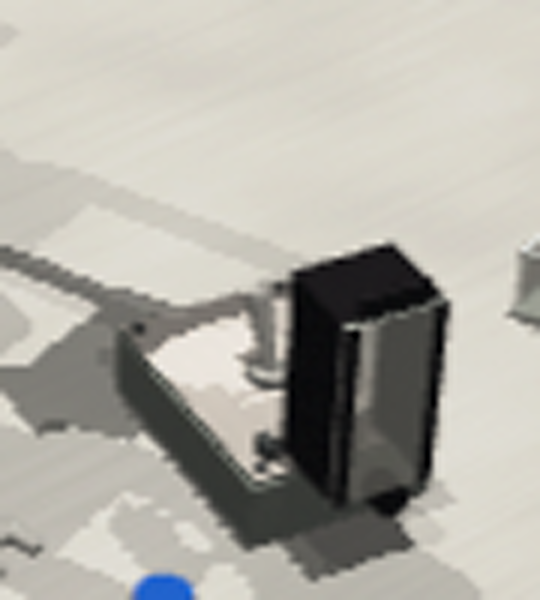

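View pics/t8.png

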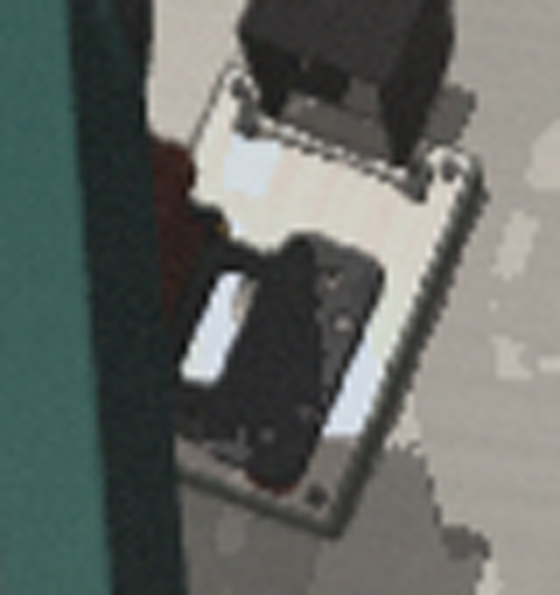

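```bash
python3 - <<'E'
from h import *
X=np.array([[.5329,.1977,.047],[.5154,.2016,.0894],[.5505,.1938,.0894]])
print((proj('scene',X)-[250,130])*6+3)
E
```

```text
[[271.44043622 374.03494718]
 [258.13027947 292.22129329]
 [291.11588627 326.9526054 ]]
```

The scene crop shows the lever at base (266,378) and tip (265,290). That matches the predicted off pose within 1 px. I'll lower the closed fingers on the robot side of it.

```bash
python3 -m handwheel '[[[0.01,-0.002,-0.03],[0,0,0],1],[[0.02,-0.0024,-0.07],[0,0,0],1],[[0.0225,-0.0024,-0.11],[0,0,0],1],[[0.0225,-0.0024,-0.15],[0,0,0],1],[[0.0225,-0.0024,-0.18],[0,0,0],1],[[0.0225,-0.0024,-0.2],[0,0,0],1],[[0.0225,-0.0024,-0.204],[0,0,0],1],[[0.0225,-0.0024,-0.204],[0,0,0],1],[[0.0225,-0.0024,-0.204],[0,0,0],1]]'
python3 - <<'E'
from h import *
ps,ds=arm.read_camera('scene');crop('scene',250,110,340,230,5,'pics/s9.png',ps)
E
```

```text
time_s: 20.1
tool_pos: [0.4856, 0.2097, 0.0949]
tcp_rot: [-0.0, 0.782, 0.623, 0.0]
ft_force: [-0.0, -0.1, 0.6]
opening: 0.0006
```

View pics/s9.png

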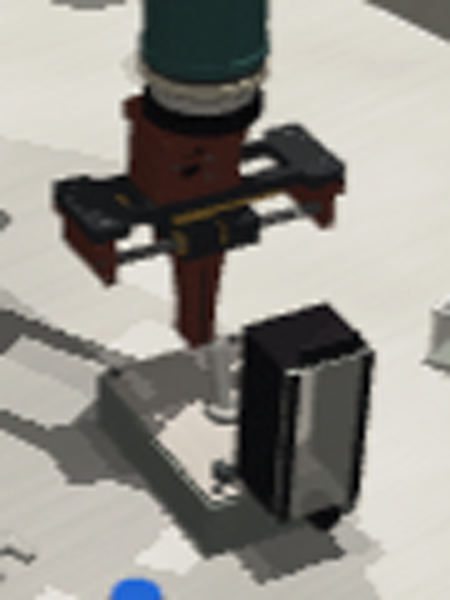

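The fingers are behind the lever with no contact. I'll push gently along the box axis in short calls.

```bash
python3 -m handwheel '[[[0.003,-0.0007,0],[0,0,0],1],[[0.006,-0.0013,0],[0,0,0],1],[[0.009,-0.002,0],[0,0,0],1],[[0.011,-0.0025,0],[0,0,0],1],[[0.013,-0.0029,0],[0,0,0],1],[[0.015,-0.0034,0],[0,0,0],1],[[0.017,-0.0038,0],[0,0,0],1]]'
python3 -m handwheel '[[[0.002,-0.0004,0],[0,0,0],1],[[0.004,-0.0009,0],[0,0,0],1],[[0.006,-0.0013,0],[0,0,0],1]]'
python3 -m handwheel '[[[0.002,-0.0004,0],[0,0,0],1],[[0.004,-0.0009,0],[0,0,0],1],[[0.006,-0.0013,0],[0,0,0],1]]'
```

```text
time_s: 20.85
tool_pos: [0.4998, 0.2059, 0.0937]
tcp_rot: [-0.001, 0.782, 0.623, -0.002]
ft_force: [-5.1, 3.1, 3.1]
opening: 0.0008
time_s: 21.15
tool_pos: [0.5033, 0.2045, 0.0935]
tcp_rot: [-0.002, 0.782, 0.623, -0.003]
ft_force: [-8.4, 0.8, 6.7]
opening: 0.0005
time_s: 21.45
tool_pos: [0.5118, 0.203, 0.0937]
tcp_rot: [-0.001, 0.782, 0.623, -0.002]
ft_force: [-2.2, -2.1, 2.5]
opening: 0.0006
```

```bash
python3 -m handwheel '[[[0.002,-0.0004,0],[0,0,0],1],[[0.004,-0.0009,0],[0,0,0],1],[[0.005,-0.0011,0],[0,0,0],1]]'
python3 - <<'E'
from h import *
ps,ds=arm.read_camera('scene');crop('scene',250,110,340,230,5,'pics/s10.png',ps)
print(arm.sense()['ft_force'])
E
```

```text
time_s: 21.75
tool_pos: [0.519, 0.2022, 0.094]
tcp_rot: [-0.0, 0.782, 0.623, 0.0]
ft_force: [0.5, -1.0, 0.0]
opening: 0.0006
[ 1.13182997  0.32396938 -0.42042591]
```

View pics/s10.png

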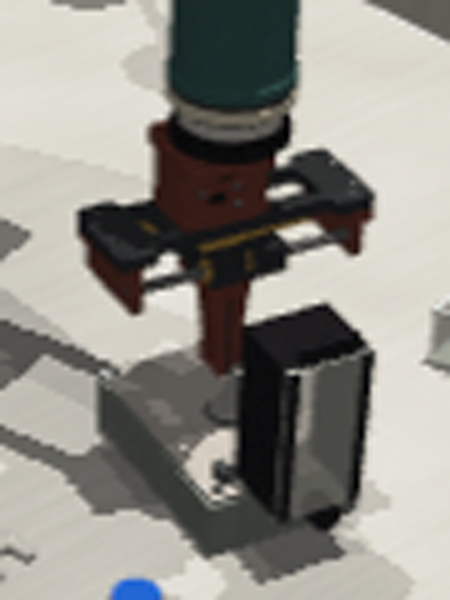

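The force dropped to zero and the lever is no longer in front of the finger, so it has snapped over. I'll retreat and verify from above.

```bash
python3 -m handwheel '[[[-0.008,0.002,0],[0,0,0],1],[[-0.02,0.0045,0],[0,0,0],1],[[-0.03,0.0065,0.01],[0,0,0],1],[[-0.035,0.008,0.04],[0,0,0],1],[[-0.035,0.008,0.08],[0,0,0],1],[[-0.035,-0.02,0.12],[0,0,0],1],[[-0.035,-0.06,0.14],[0,0,0],1],[[-0.035,-0.1,0.15],[0,0,0],1],[[-0.035,-0.15,0.15],[0,0,0],1],[[-0.035,-0.18,0.15],[0,0,0],1]]'
python3 - <<'E'
from h import *
pt,dt=arm.read_camera('top');crop('top',165,120,245,225,6,'pics/t11.png',pt);np.save('t11.npy',pt)
ps,dt=arm.read_camera('scene');crop('scene',250,130,340,230,6,'pics/s11.png',ps)
X=np.array([[.5329,.1977,.047],[.5154,.2016,.0894],[.5505,.1938,.0894]])
print((proj('top',X)-[165,120])*6+3);print((proj('scene',X)-[250,130])*6+3)
E
```

```text
time_s: 22.8
tool_pos: [0.4818, 0.0201, 0.2452]
tcp_rot: [0.0, 0.782, 0.623, -0.0]
ft_force: [1.5, -0.2, -0.8]
opening: 0.0003
[[240.24473075 367.2125377 ]
 [214.19580371 383.18435536]
 [245.72344489 308.65913783]]
[[271.44043622 374.03494718]
 [258.13027947 292.22129329]
 [291.11588627 326.9526054 ]]
```

View pics/t11.png

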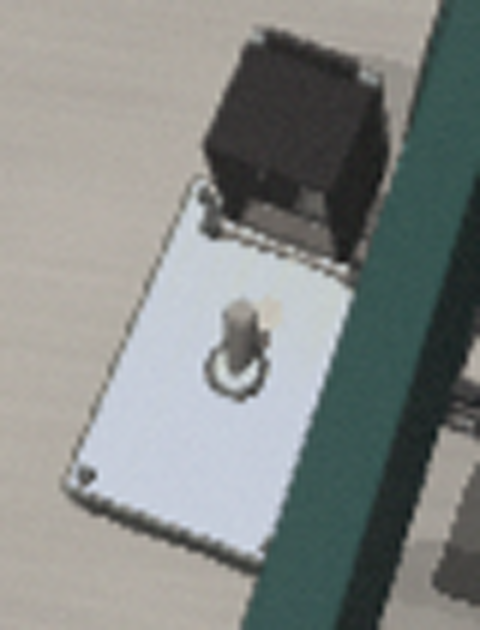

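View pics/s11.png

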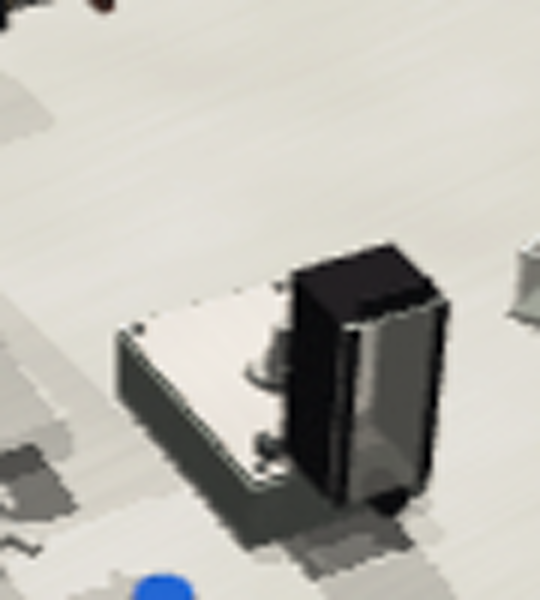

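From above, the lever tip is at crop (240,305), against (246,309) predicted for on and (214,383) for off. The toggle is on. Next I'll re-pinch the guard using the same pose as at release.

```bash
python3 -m handwheel '[[[0.02,0.02,0.03],[0,0,0],0.5],[[0.05,0.045,0.06],[0,0,0],0],[[0.09,0.07,0.075],[0.9,3.9,0],0],[[0.13,0.1,0.075],[2.2,9.8,0],0],[[0.165,0.125,0.075],[3.9,17.6,0],0],[[0.19,0.145,0.07],[5.2,23.5,0],0],[[0.194,0.146,0.05],[6.3,28.3,0],0],[[0.194,0.146,0.03],[6.3,28.3,0],0],[[0.194,0.146,0.03],[6.3,28.3,0],0],[[0.194,0.146,0.03],[6.3,28.3,0],0]]'
```

```text
time_s: 23.9
tool_pos: [0.6759, 0.1694, 0.2745]
tcp_rot: [-0.196, 0.757, 0.603, -0.159]
ft_force: [-0.4, 0.7, -0.1]
opening: 0.077
```

```bash
python3 -m handwheel '[[[0,-0.0037,-0.03],[0,0,0],0],[[0,-0.0037,-0.06],[0,0,0],0],[[0,-0.0037,-0.077],[0,0,0],0],[[-0.008,-0.002,-0.092],[0,0,0],0],[[-0.018,0.0002,-0.109],[0,0,0],0],[[-0.028,0.0024,-0.127],[0,0,0],0],[[-0.036,0.0042,-0.141],[0,0,0],0],[[-0.039,0.0048,-0.147],[0,0,0],0],[[-0.039,0.0048,-0.147],[0,0,0],0]]'
python3 - <<'E'
from h import *
ps,ds=arm.read_camera('scene');crop('scene',250,80,370,230,5,'pics/s12.png',ps)
E
```

```text
time_s: 24.8
tool_pos: [0.6375, 0.1733, 0.1279]
tcp_rot: [-0.195, 0.757, 0.603, -0.158]
ft_force: [-0.4, 0.1, 0.3]
opening: 0.0879
```

View pics/s12.png

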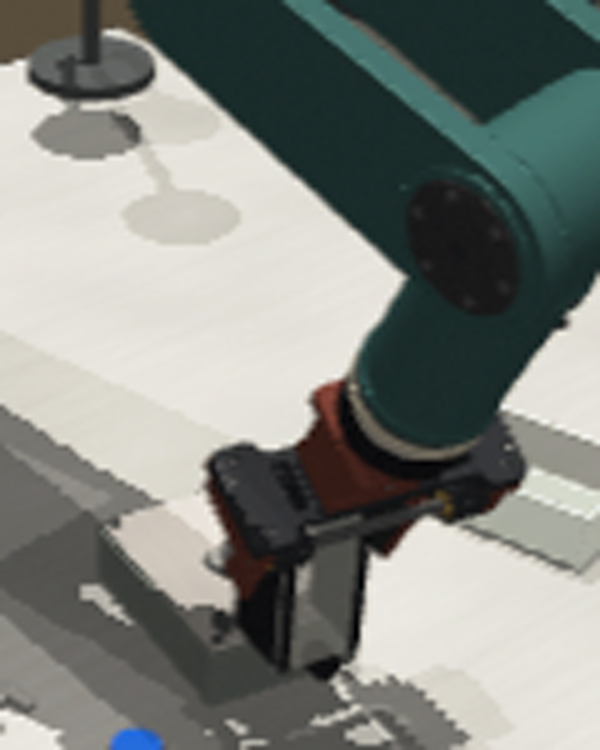

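The fingers straddle the standing guard again. I'll pinch, then work out the closing arc.

```bash
python3 -m handwheel '[[[0,0,0],[0,0,0],0.15],[[0,0,0],[0,0,0],0.3],[[0,0,0],[0,0,0],0.45],[[0,0,0],[0,0,0],0.6],[[0,0,0],[0,0,0],0.6]]' 10
python3 - <<'E'
import numpy as np
u=np.array([.976,-.218]);n=np.array([.218,.976])
def P(f):
    a=np.radians(20.35+f);th=np.radians(20-f/2)
    x=-90*np.cos(a)-3*np.sin(th);z=90*np.sin(a)+3*np.cos(th);return np.r_[u*x,z]
for L in(np.r_[99,97,94:57:-4.5,57][1:],np.linspace(57,22,11),[22,19,16,13,10.5,8,6,5,4,3]):
    f0=L[0]
    for f in L[1:]:
        d=P(f)-P(f0);t=n*(f-f0)/2;print('[[%.4f,%.4f,%.4f],[%.1f,%.1f,0],0.6],'%(*d/1000,*t),end='')
    print(f0,f,P(f0),P(f))
E
```

```text
time_s: 25.35
tool_pos: [0.6384, 0.1738, 0.1272]
tcp_rot: [-0.195, 0.757, 0.603, -0.157]
ft_force: [2.6, 4.4, 0.3]
opening: 0.0583
[[-0.0042,0.0009,0.0021],[-0.3,-1.5,0],0.6],[[-0.0107,0.0024,0.0048],[-0.8,-3.7,0],0.6],[[-0.0174,0.0039,0.0070],[-1.3,-5.9,0],0.6],[[-0.0242,0.0054,0.0086],[-1.8,-8.1,0],0.6],[[-0.0311,0.0070,0.0097],[-2.3,-10.2,0],0.6],[[-0.0381,0.0085,0.0103],[-2.8,-12.4,0],0.6],[[-0.0451,0.0101,0.0102],[-3.3,-14.6,0],0.6],[[-0.0521,0.0116,0.0097],[-3.8,-16.8,0],0.6],[[-0.0590,0.0132,0.0085],[-4.3,-19.0,0],0.6],[[-0.0606,0.0135,0.0082],[-4.4,-19.5,0],0.6],97.0 57.0 [41.7529992  -9.32597728 82.57594958] [-18.80371783   4.20001074  90.78238979]
[[-0.0053,0.0012,-0.0014],[-0.4,-1.7,0],0.6],[[-0.0105,0.0023,-0.0030],[-0.8,-3.4,0],0.6],[[-0.0156,0.0035,-0.0050],[-1.1,-5.1,0],0.6],[[-0.0205,0.0046,-0.0073],[-1.5,-6.8,0],0.6],[[-0.0253,0.0057,-0.0100],[-1.9,-8.5,0],0.6],[[-0.0300,0.0067,-0.0129],[-2.3,-10.2,0],0.6],[[-0.0344,0.0077,-0.0161],[-2.7,-12.0,0],0.6],[[-0.0387,0.0086,-0.0195],[-3.1,-13.7,0],0.6],[[-0.0427,0.0095,-0.0232],[-3.4,-15.4,0],0.6],[[-0.0466,0.0104,-0.0272],[-3.8,-17.1,0],0.6],57.0 22.0 [-18.80371783   4.20001074  90.78238979] [-65.37562108  14.60234159  63.59225866]
[[-0.0031,0.0007,-0.0036],[-0.3,-1.5,0],0.6],[[-0.0060,0.0013,-0.0073],[-0.7,-2.9,0],0.6],[[-0.0087,0.0019,-0.0112],[-1.0,-4.4,0],0.6],[[-0.0108,0.0024,-0.0145],[-1.3,-5.6,0],0.6],[[-0.0127,0.0028,-0.0180],[-1.5,-6.8,0],0.6],[[-0.0142,0.0032,-0.0208],[-1.7,-7.8,0],0.6],[[-0.0149,0.0033,-0.0222],[-1.9,-8.3,0],0.6],[[-0.0156,0.0035,-0.0236],[-2.0,-8.8,0],0.6],[[-0.0162,0.0036,-0.0251],[-2.1,-9.3,0],0.6],22 3 [-65.37562108  14.60234159  63.59225866] [-81.57504697  18.22065598  38.51618724]
```

```bash
python3 -m handwheel '[[[-0.004,0.001,0.0023],[-0.3,-1.5,0],0.6],[[-0.0083,0.0018,0.0044],[-0.6,-3,0],0.6],[[-0.0148,0.0033,0.007],[-1.1,-5.2,0],0.6],[[-0.0215,0.0048,0.0093],[-1.6,-7.4,0],0.6],[[-0.0283,0.0063,0.011],[-2.1,-9.6,0],0.6],[[-0.0352,0.0079,0.012],[-2.6,-11.7,0],0.6],[[-0.0422,0.0094,0.0126],[-3.1,-13.9,0],0.6],[[-0.0492,0.011,0.0125],[-3.6,-16.1,0],0.6],[[-0.0562,0.0125,0.012],[-4.1,-18.3,0],0.6],[[-0.0647,0.0144,0.0105],[-4.7,-21,0],0.6]]'
python3 -m handwheel '[[[-0.0053,0.0012,-0.0014],[-0.4,-1.7,0],0.6],[[-0.0105,0.0023,-0.003],[-0.8,-3.4,0],0.6],[[-0.0156,0.0035,-0.005],[-1.1,-5.1,0],0.6],[[-0.0205,0.0046,-0.0073],[-1.5,-6.8,0],0.6],[[-0.0253,0.0057,-0.01],[-1.9,-8.5,0],0.6],[[-0.03,0.0067,-0.013],[-2.3,-10.2,0],0.6],[[-0.0344,0.0077,-0.016],[-2.7,-12,0],0.6],[[-0.0387,0.0086,-0.0195],[-3.1,-13.7,0],0.6],[[-0.0427,0.0095,-0.0232],[-3.4,-15.4,0],0.6],[[-0.0466,0.0104,-0.0272],[-3.8,-17.1,0],0.6]]'
python3 - <<'E'
from h import *
ps,ds=arm.read_camera('scene');crop('scene',250,110,350,230,5,'pics/s13.png',ps)
E
```

```text
time_s: 26.35
tool_pos: [0.5759, 0.1876, 0.1389]
tcp_rot: [-0.049, 0.781, 0.622, -0.039]
ft_force: [2.9, 0.3, 1.9]
opening: 0.058
time_s: 27.35
tool_pos: [0.5277, 0.1982, 0.1115]
tcp_rot: [0.069, 0.779, 0.621, 0.056]
ft_force: [0.6, -0.6, 3.0]
opening: 0.058
```

View pics/s13.png

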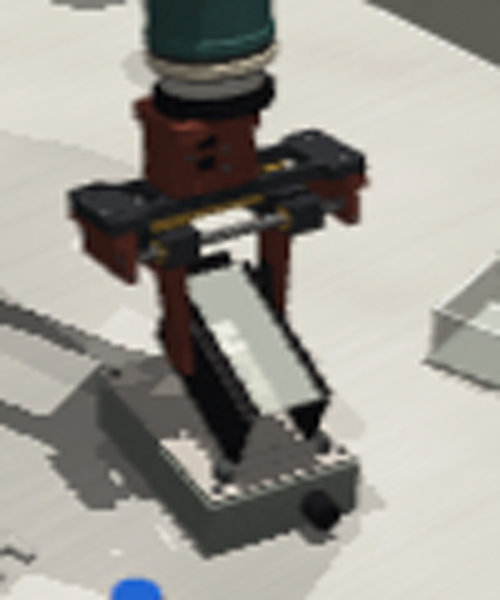

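The guard is closing under control, at about 22–25°. I'll slow down for the last part.

```bash
python3 -m handwheel '[[[-0.0031,0.0007,-0.0036],[-0.3,-1.5,0],0.6],[[-0.006,0.0013,-0.0073],[-0.7,-2.9,0],0.6],[[-0.0087,0.0019,-0.0112],[-1,-4.4,0],0.6],[[-0.0108,0.0024,-0.0145],[-1.3,-5.6,0],0.6],[[-0.0127,0.0028,-0.018],[-1.5,-6.8,0],0.6],[[-0.0142,0.0032,-0.0208],[-1.7,-7.8,0],0.6],[[-0.0149,0.0033,-0.0222],[-1.9,-8.3,0],0.6],[[-0.0156,0.0035,-0.0236],[-2,-8.8,0],0.6],[[-0.0162,0.0036,-0.0251],[-2.1,-9.3,0],0.6]]'
python3 -m handwheel '[[[-0.0004,0.0001,-0.001],[0,0,0],0.6],[[-0.0008,0.0002,-0.002],[0,0,0],0.6],[[-0.001,0.0002,-0.003],[0,0,0],0.6]]'
python3 - <<'E'
from h import *
ps,ds=arm.read_camera('scene');crop('scene',250,110,350,230,5,'pics/s14.png',ps)
E
```

```text
time_s: 28.3
tool_pos: [0.511, 0.2018, 0.0855]
tcp_rot: [0.132, 0.771, 0.614, 0.107]
ft_force: [-2.5, 4.3, 12.9]
opening: 0.0581
time_s: 28.6
tool_pos: [0.511, 0.2018, 0.0837]
tcp_rot: [0.133, 0.771, 0.614, 0.107]
ft_force: [-3.1, 0.5, 15.9]
opening: 0.0584
```

View pics/s14.png

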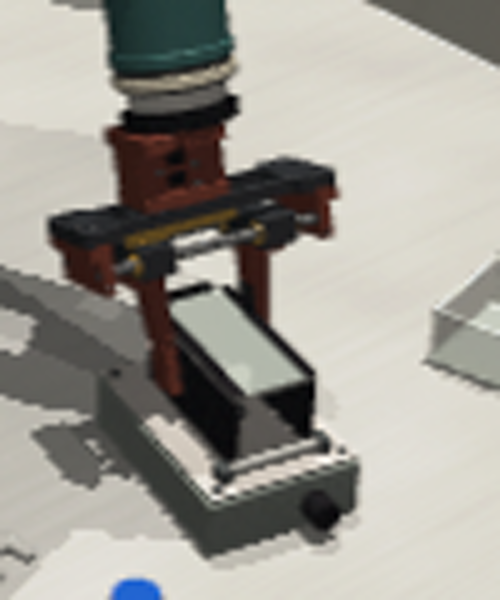

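The guard looks shut, and the 16 N upward reaction shows it is seated. I'll release, retract and compare with the initial depth picture.

```bash
python3 -m handwheel '[[[0,0,0],[0,0,0],0.4],[[0,0,0.001],[0,0,0],0.2],[[0,0,0.002],[0,0,0],0],[[0,0,0.004],[0,0,0],0],[[-0.005,0.001,0.02],[0,0,0],0],[[-0.015,0.003,0.05],[0,0,0],0],[[-0.022,0.005,0.09],[1.5,6.5,0],0],[[-0.022,-0.02,0.12],[2.9,13,0],0],[[-0.022,-0.07,0.14],[4.4,19.5,0],0.3],[[-0.022,-0.12,0.14],[4.4,19.5,0],0.6]]'
python3 -m handwheel '[[[0,-0.05,0],[0,0,0],1],[[0,-0.09,0],[0,0,0],1],[[0,-0.09,0],[0,0,0],1]]'
python3 - <<'E'
from h import *
for n,b in(('scene',(255,155,335,225)),('top',(165,140,245,225))):
    p,d=arm.read_camera(n);X=cloud(n,d);X0=cloud(n,np.load(n+'0.npy'))
    for Y in(X0,X):
        m=(abs(Y[...,0]-.53)<.09)&(abs(Y[...,1]-.199)<.06)&(Y[...,2]>.095)
        Q=Y[m];r=(Q[:,:2]-[.5915,.1846])@np.array([.976,-.218])
        print(n,m.sum(),np.polyfit(r,Q[:,2],1).round(4),'z at -110',np.median(Q[r<-.09][:,2]).round(4),'z near -20',np.median(Q[r>-.035][:,2]).round(4))
    crop(n,*b,7,f'pics/{n}15.png',p)
E
```

```text
time_s: 29.65
tool_pos: [0.4919, 0.0838, 0.2255]
tcp_rot: [-0.003, 0.782, 0.623, -0.0]
ft_force: [-0.3, -0.2, 0.3]
opening: 0.0754
time_s: 29.95
tool_pos: [0.4872, -0.0093, 0.2219]
tcp_rot: [-0.003, 0.784, 0.621, -0.004]
ft_force: [-0.1, -0.3, 0.2]
opening: 0.0512
scene 459 [-0.0017  0.1035] z at -110 0.1038 z near -20 0.1037
scene 458 [-0.0006  0.1038] z at -110 0.1038 z near -20 0.1042
top 1051 [0.0061 0.104 ] z at -110 0.1034 z near -20 0.1039
top 1054 [0.0105 0.1043] z at -110 0.103 z near -20 0.1041
```

View pics/scene15.png

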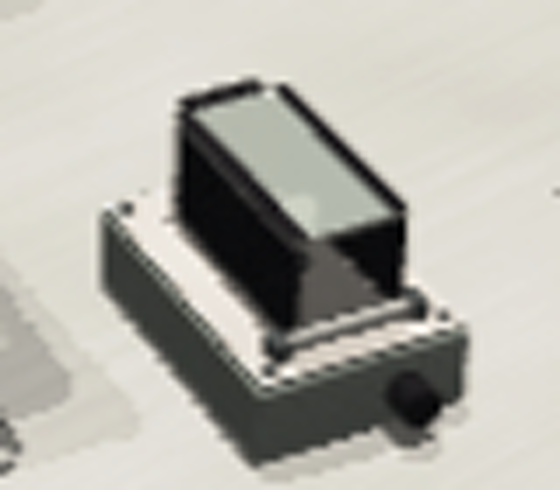

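View pics/top15.png

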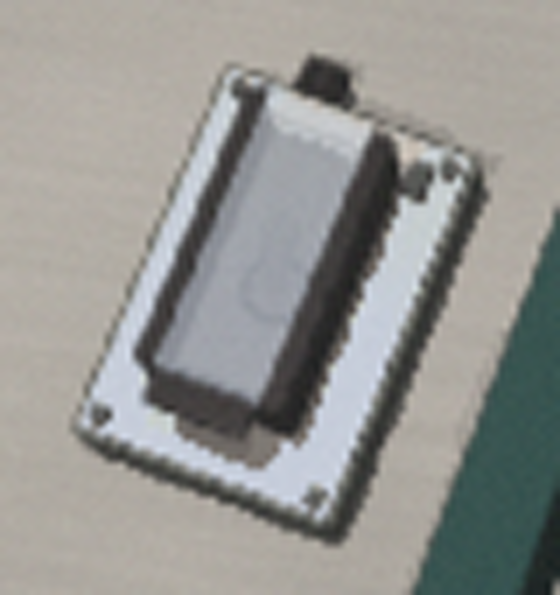

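The hood top is within 0.5 mm of its initial shut height in both views, so the guard is shut. I'll do a final check of the row and the bystander objects, then hand in.

```bash
python3 -m handwheel '[[[0,0,0.03],[0,0,0],1],[[0,0,0.06],[0,0,0],1],[[0,0,0.06],[0,0,0],1],[[0,0,0.06],[0,0,0],1]]'
python3 - <<'E'
from meas import *
pt,_=arm.read_camera('top');ps,_=arm.read_camera('scene')
blanks(pt,ps)
cv2.imwrite('pics/top_end.png',pt[:,:,::-1]);cv2.imwrite('pics/scene_end.png',ps[:,:,::-1])
for n,p,B in(('scene',ps,{'bottle':(262,222,294,268),'wrench':(215,198,262,230),'tray':(332,160,384,194)}),('top',pt,{'bottle':(274,116,308,156),'tray':(98,125,146,184)})):
    p0=np.load(n+'0p.npy')
    for k,(a,b,c,d) in B.items():
        s,r=cv2.phaseCorrelate(*[cv2.cvtColor(q[b:d,a:c],cv2.COLOR_RGB2GRAY).astype(np.float64) for q in(p0,p)]);print(n,k,np.round(s,2),round(r,2))
E
```

```text
time_s: 30.45
tool_pos: [0.4874, -0.0035, 0.2822]
tcp_rot: [-0.003, 0.782, 0.624, -0.002]
ft_force: [-0.4, 0.2, 0.0]
opening: 0.0117
top 126.0
   (520.2, -239.0, 28.7, 125.9, 95.3)
   (582.5, -200.5, 50.3, 129.3, 83.7)
scene 152.0
   (437.2, -169.9, 40.0, 93.0, -7.5)
   (483.8, -91.7, 21.4, 49.9, -38.7)
   (584.1, -189.4, 73.5, 130.3, 82.9)
   (590.2, -140.9, 33.8, 80.4, 55.4)
scene bottle [-0.04  0.01] 0.96
scene wrench [4.12 4.93] 0.04
scene tray [ 0.01 -0.  ] 0.87
top bottle [11.35 15.61] 0.45
top tray [-0.01  0.  ] 0.99
```

View pics/scene_end.png

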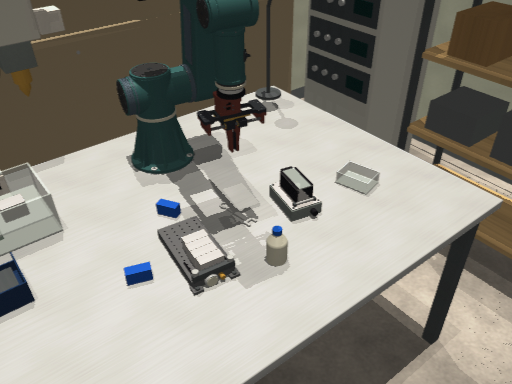

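```bash
python3 -c "
from bench import arm
print(arm.sign_off())"
```

```text
the job is handed in; nothing more can be done
None
```

I did the job in the order asked and handed it in at about 30.5 s on the robot's clock; the hand-in gave no verdict.

- **Row:** I pushed it about 62 mm with two fingertips, creeping onto the stop and then pressing to 28 N. Pushing friction was roughly 9 N of that. Both views then measured the row at about 128–130 x 73 mm, in line with the chuck, with its front at the computed stop face.
- **Guard and toggle:** I opened the guard to about 100° and flipped the toggle with 8–9 N peak on the fingers. The top view showed the lever tip within about 1 px of the predicted on position. I then lowered the guard slowly and pressed it shut with about 16 N. Its top is within 0.5 mm of the initial shut height in both views.
- **Bottle and tray:** neither had moved in the scene view, and the tray was also unmoved in the top view.
- **Checks that failed or were blocked at the end:**
  - The arm covered part of the top view, so the final top-view measurement of the row was cut off. The scene view of the row was unchanged.
  - The top-view bottle comparison was unusable because the arm was in view.
  - The wrench was in the arm's shadow, so I couldn't compare it with the start. The arm never came down near it.

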